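# Index a test-piece turntable to its third stop and hold it

### The job

On the inspection bench, free the small clamp knob at the front of the sliding carriage by turning it anticlockwise as far as it goes, then slide the carriage left until it is fully against its end stop. Then turn the bar on the round index disc clockwise, three clicks from its home position and not on to the fourth, and finish still gripping the bar there: the disc springs back if you let go, so the program ends while holding it at the third stop with the carriage against its stop. Leave the gauges and other things around where they stand.

Things in the scene. Friction and masses are not known exactly. Their poses are not given: they have to be found in the camera images.
- fixture: Fixed slide fixture: dark steel base plate 230 x 360 x 18 mm with two rails along its y (tops at z 30 mm). Origin on the table, under the line that the index axis travels. Plate spans x -140 to +90, y -180 to +180 mm. -x side is the front (faces the robot within 20 degrees); +y is left, the way to slide. End stop: steel block at x -55 to +15, y +100 to +120 mm, 48 mm high.
- carriage (a joint): Aluminium carriage, 190 x 120 x 22 mm, on the rails. Value: m along the fixture's +y; 0 = right end, 0.10 = hard against the end stop. Starts at 0 to 0.05. The index axis is at fixture x 0, y -0.06 + value. Locked by friction (over 30 N) while the clamp is tight; slides with about 2 N when free and stays where left. It can be drawn along by the bar on the disc.
- clamp (a joint): Clamp knob, black plastic: bar 38 mm long, 12 wide, 34 tall on a round 34 mm flange, on the carriage 100 mm in front (-x) of the index axis, moving with it. Value in rad, grows anticlockwise seen from above: 0 = tight, bar along the fixture's x; carriage free beyond 0.7; 1.4 = fully freed, hard stop. Starts at 0 to 0.2. Takes 0.05 to 0.15 N m; stays where left.
- clamp_grip (a point): Grip point of the clamp knob, on its axis 86 mm above the table (bar from 66 to 98 mm above the table). Its x axis lies along the bar, y across it (the 12 mm width), z up; it turns with the knob.
- index (a joint): Steel index disc, 96 mm across, top 64 mm above the table. Value in rad, grows clockwise seen from above: 0 = home (spring holds it there), clicks every 24 deg: stops at 0.419, 0.838, 1.257 (third), 1.676; end 2.094. Return torque 0.08 N m at home, 0.13 at the third stop, click ripple +-0.05; springs back if released. Black marks on the carriage show home and stops to a line at the bar's -x end.
- turn_bar: The turning bar on the disc: dark steel, 50 mm long (its x), 14 mm wide (its y), 36 mm tall, from 64 to 100 mm above the table. Origin on the index axis at its underside, z up; at home its x is the fixture's x, and it turns clockwise with the disc.
- index_grip (a point): Grip point of the turning bar: on the index axis, 86 mm above the table; axes as the bar's.
- master_small: Loose steel cylinder, 26 mm across, 36 mm tall, standing on the left end of the base plate beyond the end stop; origin at its underside. Leave it.
- ring_gauge: Loose steel ring 36 mm across, 14 mm tall, on the right end of the base plate; origin at its underside. Leave it.
- master_big: Loose steel cylinder, 54 mm across, 85 mm tall, standing on the table to the right; origin at its underside. Leave it.
- master_mid: Loose steel cylinder, 44 mm across, 55 mm tall, standing on the table to the right; origin at its underside. Leave it.
- v_block: Loose dark steel V-block 50 x 60 x 40 mm on the table to the left; origin at its underside. Leave it.
- mouse: Black computer mouse 100 x 58 x 30 mm on the table to the left; origin at its underside. Leave it.

How it is judged:
By the outcome, as a careful person would: the job done as asked, in the order asked, and still so for the second after the job is handed in, while the arm keeps its last pose, push and grip.
It also fails if it takes over 51 s, if anything falls off the work surface, if the arm or the gripper's body presses on something with over 40 N, if the wrist force passes 120 N, or if a joint passes its speed limit or range.

### The arm

A 6-joint arm with a two-finger parallel gripper is mounted at the origin on the work surface. World frame = base frame: x ahead of the robot, y to its left, z up, the work surface at z = 0. Lengths are in m, angles in rad, forces in N, time in s.
With the tool pointing down it reaches from about 0.275 to 0.825 m from the base axis. Payload 5.2 kg.
Tool frame: the origin (TCP) lies on the centre line of the jaws, within the pads' length; the fingertips stand 19 mm ahead of it and the grasp point (between the pads) is the TCP; z points along the fingers, y is the line along which they close (so a half turn about z gives the same grasp; the last joint's range is limited). The gripper opens to 93 mm and grips with 3 to 60 N. Pads are 15 mm wide; open, the fingers measure 128 mm over their backs; the gripper's body (75 mm by 188 mm) begins 65 mm behind the grasp point.
Start: joints at [1.083, 0.259, 1.535, -0, 1.348, -0.203], TCP at [0.155, 0.528, 0.238] pointing down, gripper open.
Joint ranges: [-3.14, 3.14], [-0.91, 2.08], [0.19, 2.58], [-1.22, 4.36], [0.22, 2.71], [-3.12, 3.12]. Speed limits (rad/s): [2.57, 2.57, 3.14, 3.14, 3.14, 3.14].

### API

Orientations are given as a rotation vector (axis times angle).
In Python, from station import sensors, capture, workorder gives the robot as it stands. The module is installed in compiled form; this text tells all that it offers.
- The arm moves only by the tool arm_command, never from a script. Its argument "increments" is a list of rows, each an object with "travel": the shift along the world's x, y, z in m, a list of three; "rotation": the turn, a rotation vector about the world's x, y, z in rad, a list of three; "jaw": the opening, from 0 (shut) to 1 (fully open). In form: [{"travel": [tx, ty, tz], "rotation": [rx, ry, rz], "jaw": jaw}, ...]. A call has 1 to 8 rows; each row is the pose to reach, as a shift and turn from the pose commanded when the call began; what a row does not reach only later rows make up. A row lasts 1/12 s, in which the tool goes at most 41.7 mm and 7.16 degrees, less where a joint would pass 70% of its speed; a pose out of reach is approached as far as the arm can. A call with a gripper value outside its range is refused whole. The fingers move at their own pace and stop on an object; "squeeze" is the grip in N (left out, the last holds). Time passes only in rows, so rows that repeat a pose let the fingers close. It gives the time, the measured TCP pose, the force, the opening and the grip force at its end, in the units of the state.
- sensors.get_state(): the state, without advancing time (a new reading comes with each control period).
- capture(name): name is "scene" or "top" or "wrist"; returns a dict with "color" (384x512x3 uint8, red, green, blue), "fov_y" (degrees; the focal length in pixels is half the picture's height over the tangent of half this angle, whatever the lens; pixels are square), "cx", "cy" (the principal point, pixels), "world_to_cam" (4x4, takes a point from world to camera coordinates); the wrist camera has in their place "mount" (4x4, takes a point from camera to tool coordinates, whose origin is the TCP and whose axes are the flange's). Camera axes: x right, y down, z forward; pixel columns grow to the right and rows downward; lengths in m; the calibration is good to about 2 mm. The wrist camera is an equidistant fisheye: a pixel r from the principal point sees the ray r / f radians off the axis. A picture is of the moment at which its call begins: read the wrist's pose just before it. There is no depth.
- workorder.job_done(): hands the job in; it is judged then, once.
The state is a dict: "time": time; "joint_pos": joint angles; "joint_velocities": joint speeds; "joint_efforts": joint torques, N m; "tcp_pos": TCP position; "tool_rot": TCP orientation; "wrist_force": force on the tool from outside, world axes, zero at the start; "moment": the same for the moment, N m; "finger_gap": finger opening in m; "grip_force": force on a finger pad.
Only numpy, scipy, OpenCV 4.12 (cv2) and the standard library are available. Lean on these libraries where they do the work, as an engineer would, in place of code of your own. Each camera call takes 0.05 s, during which the arm holds its last target. There are 200 camera calls.

## Working session

There is one attempt and no reset: what is moved stays moved. The work goes in short steps, Python scripts to look and compute and a tool call to move; the robot and the scene stay as the last step left them, time stands still between calls to the robot, and variables do not carry over. Pictures are saved under pics/ and viewed, at most 10 in all, crops included, and the job is handed in when it is done.

Besides the shell and the picture viewer there is one more tool, called after "Call:" by a JSON object that holds its "fn" and its "kwargs". arm_command: Moves the arm, as the interface text tells. Its arguments: {"type":"object","properties":{"increments":{"type":"array","items":{"type":"object","properties":{"travel":{"type":"array","items":{"type":"number"}},"rotation":{"type":"array","items":{"type":"number"}},"jaw":{"type":"number"}}}},"squeeze":{"type":"number"}},"required":["increments"]}

```bash
mkdir -p pics; cat > h.py <<'E'
import numpy as np, cv2
from station import sensors, capture, workorder
def ray(c,u,v):
    f=c['color'].shape[0]/2/np.tan(np.radians(c['fov_y'])/2)
    T=np.linalg.inv(c['world_to_cam']); d=T[:3,:3]@np.array([(u-c['cx'])/f,(v-c['cy'])/f,1]); return T[:3,3],d
def plane(c,u,v,z):
    o,d=ray(c,u,v); return o+d*(z-o[2])/d[2]
def proj(c,p):
    f=c['color'].shape[0]/2/np.tan(np.radians(c['fov_y'])/2)
    q=(c['world_to_cam']@np.r_[p,1])[:3]; return np.array([c['cx']+f*q[0]/q[2],c['cy']+f*q[1]/q[2]])
E
python3 - <<'E'
from h import *
import pickle
d={}
for n in('scene','top'):
    c=capture(n); d[n]=c; cv2.imwrite(f'pics/{n}0.png',cv2.resize(c['color'][...,::-1],(800,600),interpolation=cv2.INTER_CUBIC)); print(n,c['fov_y'],c['cx'],c['cy'],np.linalg.inv(c['world_to_cam']).round(3))
pickle.dump(d,open('c0.pkl','wb'))
s=sensors.get_state(); print(s)
E
```

```text
scene 55.80602114396088 255.9393213443242 190.65961350581952 [[ 0.713  0.522 -0.469  1.002]
 [ 0.701 -0.534  0.472 -0.47 ]
 [-0.004 -0.665 -0.747  0.858]
 [ 0.     0.     0.     1.   ]]
top 53.429634214114984 258.90221348022925 192.5243423442564 [[-0.026 -0.995  0.099  0.4  ]
 [-1.     0.027  0.003 -0.004]
 [-0.006 -0.099 -0.995  1.41 ]
 [ 0.     0.     0.     1.   ]]
{'time': 0.1, 'joint_pos': array([ 1.08321154e+00,  2.59266366e-01,  1.53590544e+00, -2.84337573e-05,
        1.34798482e+00, -2.02790866e-01]), 'joint_velocities': array([-0.00061054,  0.00034337, -0.00178662,  0.00069539, -0.00240134,
       -0.00042449]), 'joint_efforts': array([ 3.34187222e-03, -4.38204968e+01, -2.84644514e+01,  7.17728678e-02,
        3.61665851e-02, -4.43027102e-05]), 'tcp_pos': array([0.15430604, 0.52746653, 0.2369302 ]), 'tool_rot': array([-4.45761633e-01, -3.10929809e+00,  2.32612859e-03]), 'wrist_force': array([-0.799461  , -0.85544784,  0.17030823]), 'moment': array([-0.02938875, -0.01425733, -0.00498464]), 'grip_force': 0.0, 'finger_gap': 0.09284192021371154}
```

View pics/top0.png

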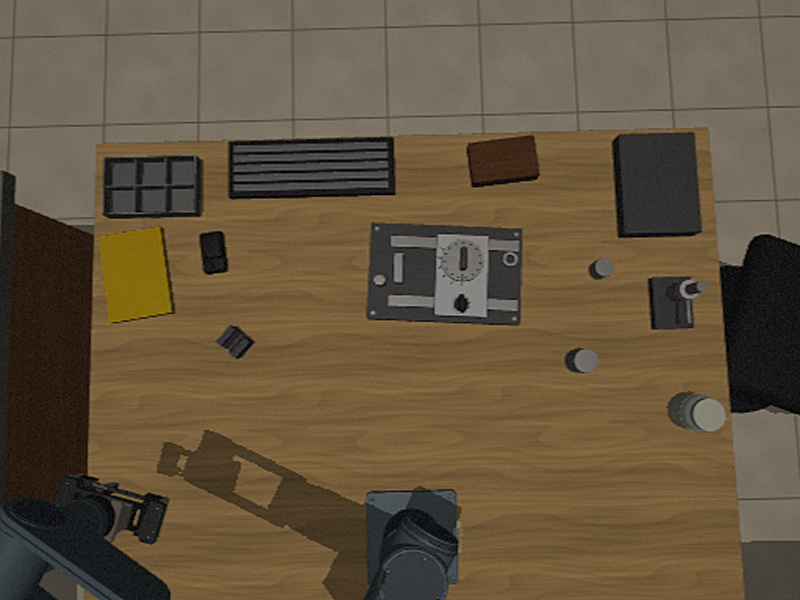

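View pics/scene0.png

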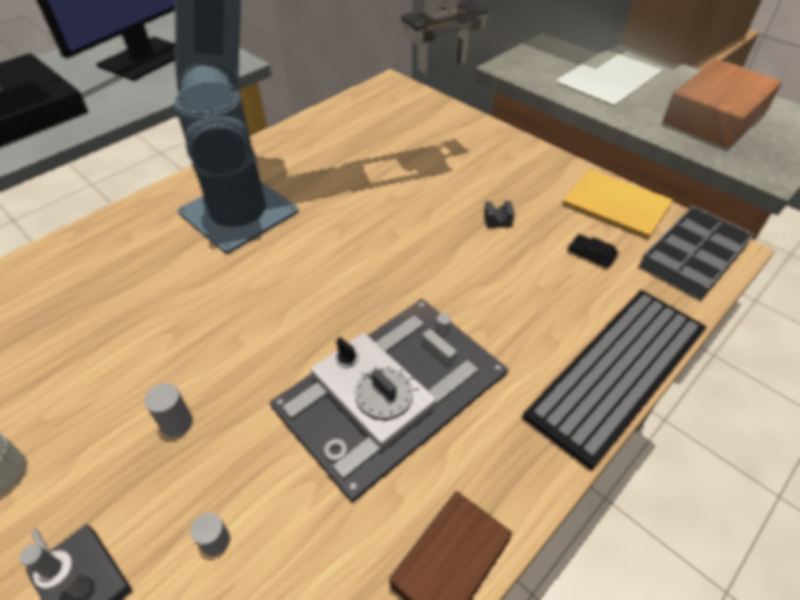

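The top view shows the plate with corners near (371,223), (523,228), (520,325) and (367,319), at 800 px scale. The carriage spans columns 435–488, the disc bar is at (463,258) and the knob at (461,303). The scene view confirms the layout.

```bash
python3 - <<'E'
from h import *
import pickle
c=pickle.load(open('c0.pkl','rb'))['top']; im=c['color']; k=1/1.5625
hsv=cv2.cvtColor(im,cv2.COLOR_RGB2HSV)
roi=np.zeros(im.shape[:2],np.uint8); roi[int(205*k):int(340*k),int(345*k):int(545*k)]=1
wood=((hsv[...,1]>75)).astype(np.uint8)
m=((1-wood)*roi).astype(np.uint8)
def big(m):
    cs,_=cv2.findContours(m,cv2.RETR_EXTERNAL,cv2.CHAIN_APPROX_NONE); return max(cs,key=cv2.contourArea)
def rect(m,z):
    q=big(m)[:,0].astype(float); P=np.array([plane(c,u,v,z)[:2] for u,v in q])
    r=cv2.minAreaRect((P*1000).astype(np.float32)); print('rect',r, cv2.boxPoints(r).round(1).tolist()); return r
rect(m,.018)
g=im.mean(2); ca=((g>125)*roi).astype(np.uint8); ca=cv2.morphologyEx(ca,cv2.MORPH_OPEN,np.ones((5,5)))
print(np.percentile(g[roi>0],[5,25,50,75,95])); 
ca=((g>150)&(hsv[...,1]<60)).astype(np.uint8)*roi; rect(ca,.052)
x0,y0,x1,y1=[int(t*k) for t in(355,215,535,335)]
cv2.imwrite('pics/topc.png',cv2.resize(im[y0:y1,x0:x1,::-1],None,fx=6.5,fy=6.5,interpolation=cv2.INTER_CUBIC)); print(x0,y0)
E
```

```text
rect ((602.1181640625, -94.97683715820312), (357.489501953125, 229.7013702392578), 86.21672821044922) [[475.70001220703125, -265.79998779296875], [704.9000244140625, -280.8999938964844], [728.5, 75.80000305175781], [499.29998779296875, 91.0]]
[ 46.33333333  56.          89.33333333  98.         133.66666667]
rect ((501.51446533203125, -127.89446258544922), (14.260540962219238, 2.32011079788208e-05), 88.4628677368164) [[501.29998779296875, -135.0], [501.29998779296875, -135.0], [501.70001220703125, -120.80000305175781], [501.70001220703125, -120.80000305175781]]
227 137
```

View pics/topc.png

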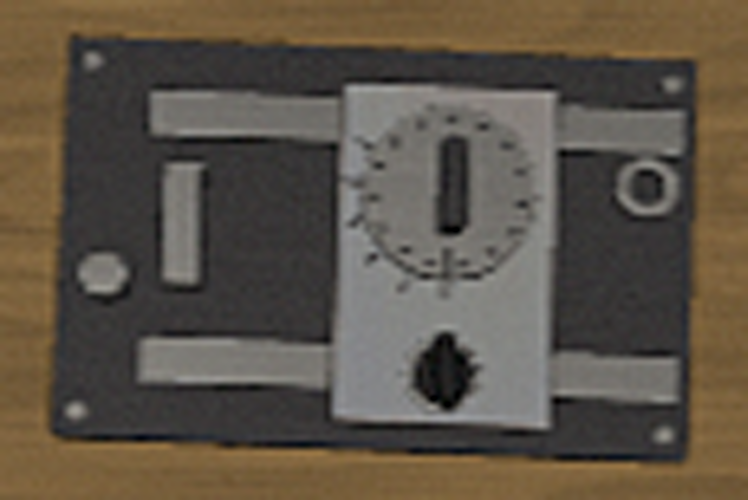

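The crop is clear. The bar is centred at (453,185), the knob's top at about (443,372), and the end stop's right face is at x≈205. The index line sits at home.

```bash
python3 - <<'E'
from h import *
import pickle
c=pickle.load(open('c0.pkl','rb'))['top']; im=c['color']
a=np.radians(86.217-90); X=np.array([np.cos(a),np.sin(a)]); Y=np.array([-np.sin(a),np.cos(a)])
O=np.array([.60212,-.09498])+.025*X; print('O',O,np.degrees(a))
fx=lambda p:np.round([(p[:2]-O)@X,(p[:2]-O)@Y],4)
cr=lambda x,y:(227+x/6.5,137+y/6.5)
for n,p,z in[('bar',(453,185),.1),('knob',(443,372),.098),('c1',(345,86),.052),('c2',(557,92),.052),('c3',(550,428),.052),('c4',(331,418),.052),('disc',(447,192),.064),('stopR',(204,222),.048)]:
    P=plane(c,*cr(*p),z); print(n,P.round(4),fx(P))
g=im.mean(2)
for n,(x,y),z,r in[('bar',(453,185),.1,10),('knob',(443,372),.098,8)]:
    u,v=map(int,cr(x,y)); w=g[v-r:v+r+1,u-r:u+r+1]; m=(w<(75)).astype(np.uint8)
    nl,L,st,ce=cv2.connectedComponentsWithStats(m); l=L[r,r]; ys,xs=np.nonzero(L==l)
    P=np.array([fx(plane(c,u-r+i,v-r+j,z)) for i,j in zip(xs,ys)]); e,V=np.linalg.eigh(np.cov(P.T)); print(n,len(P),P.mean(0),np.ptp(P,0),'angle',np.degrees(np.arctan2(V[1,1],V[0,1])),e)
E
```

```text
O [ 0.62706553 -0.09662945] -3.7830000000000013
bar [ 0.6215 -0.1338  0.1   ] [-0.0031 -0.0375]
knob [ 0.5215 -0.1251  0.098 ] [-0.1035 -0.0353]
c1 [ 0.6869 -0.0806  0.052 ] [0.0587 0.02  ]
c2 [ 0.6803 -0.1982  0.052 ] [ 0.0598 -0.0978]
c3 [ 0.4933 -0.1868  0.052 ] [-0.1275 -0.0988]
c4 [ 0.502 -0.067  0.052] [-0.1267  0.0213]
disc [ 0.6237 -0.1339  0.064 ] [-0.0009 -0.0375]
stopR [ 6.133e-01 -1.000e-04  4.800e-02] [-0.0201  0.0954]
bar 66 [-0.00257879 -0.03579545] [0.0497 0.0146] angle 178.0807602850764 [1.98000932e-05 2.30242967e-04]
knob 76 [-0.10169079 -0.03476053] [0.0383 0.0311] angle -179.09342447680947 [6.12291726e-05 9.49772958e-05]
```

Call:
{"fn": "arm_command", "kwargs": {"increments": [{"travel": [0.305, -0.638, 0], "rotation": [0, 0, -0.99], "jaw": 0.6}, {"travel": [0.305, -0.638, 0], "rotation": [0, 0, -0.99], "jaw": 0.6}, {"travel": [0.305, -0.638, 0], "rotation": [0, 0, -0.99], "jaw": 0.6}, {"travel": [0.305, -0.638, 0], "rotation": [0, 0, -0.99], "jaw": 0.6}, {"travel": [0.305, -0.638, 0], "rotation": [0, 0, -0.99], "jaw": 0.6}, {"travel": [0.305, -0.638, 0], "rotation": [0, 0, -0.99], "jaw": 0.6}, {"travel": [0.305, -0.638, 0], "rotation": [0, 0, -0.99], "jaw": 0.6}, {"travel": [0.305, -0.638, 0], "rotation": [0, 0, -0.99], "jaw": 0.6}]}}

```text
time: 0.77
tcp_pos: [0.2982, 0.2253, 0.2376]
tool_rot: [1.876, 2.52, 0.0]
wrist_force: [1.2, 0.4, -0.7]
finger_gap: 0.0561
grip_force: 0.0
```

Call:
{"fn": "arm_command", "kwargs": {"increments": [{"travel": [0.2225, -0.35, 0], "rotation": [0, 0, -0.99], "jaw": 0.5}, {"travel": [0.2225, -0.35, 0], "rotation": [0, 0, -0.99], "jaw": 0.5}, {"travel": [0.2225, -0.35, 0], "rotation": [0, 0, -0.99], "jaw": 0.5}, {"travel": [0.2225, -0.35, 0], "rotation": [0, 0, -0.99], "jaw": 0.5}, {"travel": [0.2225, -0.35, 0], "rotation": [0, 0, -0.99], "jaw": 0.5}, {"travel": [0.2225, -0.35, 0], "rotation": [0, 0, -0.99], "jaw": 0.5}, {"travel": [0.2225, -0.35, 0], "rotation": [0, 0, -0.99], "jaw": 0.5}, {"travel": [0.2225, -0.35, 0], "rotation": [0, 0, -0.99], "jaw": 0.5}]}}

```text
time: 1.43
tcp_pos: [0.4775, -0.0563, 0.2374]
tool_rot: [-2.849, -1.323, 0.0]
wrist_force: [0.7, 0.7, -0.8]
finger_gap: 0.0465
grip_force: 0.0
```

Call:
{"fn": "arm_command", "kwargs": {"increments": [{"travel": [0, 0, -0.03], "rotation": [0, 0, -0.94], "jaw": 0.5}, {"travel": [0, 0, -0.03], "rotation": [0, 0, -0.94], "jaw": 0.5}, {"travel": [0, 0, -0.03], "rotation": [0, 0, -0.94], "jaw": 0.5}, {"travel": [0, 0, -0.03], "rotation": [0, 0, -0.94], "jaw": 0.5}, {"travel": [0, 0, -0.03], "rotation": [0, 0, -0.94], "jaw": 0.5}, {"travel": [0, 0, -0.03], "rotation": [0, 0, -0.94], "jaw": 0.5}, {"travel": [0, 0, -0.03], "rotation": [0, 0, -0.94], "jaw": 0.5}, {"travel": [0, 0, -0.03], "rotation": [0, 0, -0.94], "jaw": 0.5}]}}

```text
time: 2.1
tcp_pos: [0.4768, -0.0541, 0.2072]
tool_rot: [-3.139, 0.109, 0.001]
wrist_force: [0.4, -0.3, 0.2]
finger_gap: 0.0463
grip_force: 0.0
```

```bash
cat >> h.py <<'E'
from scipy.spatial.transform import Rotation as Rn
def wrist(name,scale=1.5625):
    s=sensors.get_state(); c=capture('wrist'); T=np.eye(4); T[:3,:3]=Rn.from_rotvec(s['tool_rot']).as_matrix(); T[:3,3]=s['tcp_pos']
    c['T']=T@c['mount']; cv2.imwrite(f'pics/{name}.png',cv2.resize(c['color'][...,::-1],None,fx=scale,fy=scale,interpolation=cv2.INTER_CUBIC))
    import pickle; pickle.dump(c,open(name+'.pkl','wb')); return s,c
def wplane(c,u,v,z):
    f=c['color'].shape[0]/2/np.tan(np.radians(c['fov_y'])/2); d=np.array([u-c['cx'],v-c['cy']]); r=np.hypot(*d); th=r/f
    d=c['T'][:3,:3]@np.r_[np.sin(th)*d/max(r,1e-9),np.cos(th)]; o=c['T'][:3,3]; return o+d*(z-o[2])/d[2]
E
python3 - <<'E'
from h import *
s,c=wrist('w1'); print(s['tcp_pos'],s['tool_rot'],c['fov_y'],c['cx'],c['cy'],c['mount'].round(3))
E
```

```text
[ 0.47679728 -0.05411291  0.20724016] [-3.13939462e+00  1.09384801e-01  1.47430810e-03] 65.70646984690485 258.3892912264091 186.61347094435502 [[-0.    -0.964 -0.267  0.074]
 [ 1.    -0.     0.    -0.001]
 [-0.    -0.267  0.964 -0.148]
 [ 0.     0.     0.     1.   ]]
```

View pics/w1.png

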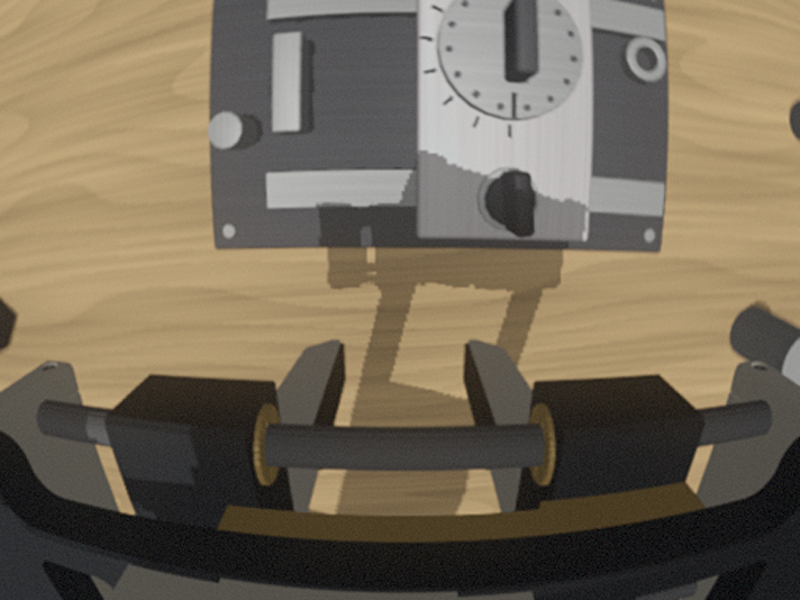

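The wrist view shows the knob at (510,203), the bar top at about (520,35) and the disc at (511,47), with the home line aligned. I'm moving so the camera sits directly above the knob.

Call:
{"fn": "arm_command", "kwargs": {"increments": [{"travel": [-0.02, -0.07, -0.02], "rotation": [0, 0, 0], "jaw": 0.5}, {"travel": [-0.02, -0.07, -0.02], "rotation": [0, 0, 0], "jaw": 0.5}, {"travel": [-0.02, -0.07, -0.02], "rotation": [0, 0, 0], "jaw": 0.5}, {"travel": [-0.02, -0.07, -0.02], "rotation": [0, 0, 0], "jaw": 0.5}]}}

```text
time: 2.48
tcp_pos: [0.4563, -0.1251, 0.187]
tool_rot: [-3.139, 0.102, 0.003]
wrist_force: [0.6, 0.2, -0.3]
finger_gap: 0.0462
grip_force: 0.0
```

```bash
python3 - <<'E'
from h import *
s,c=wrist('w2'); print(s['tcp_pos'],s['tool_rot'])
cv2.imwrite('pics/w2c.png',cv2.resize(c['color'][:230,160:360,::-1],None,fx=2.6,fy=2.6,interpolation=cv2.INTER_CUBIC))
E
```

```text
[ 0.45631884 -0.12506442  0.18695517] [-3.13893540e+00  1.02066624e-01  2.51993215e-03]
```

View pics/w2c.png

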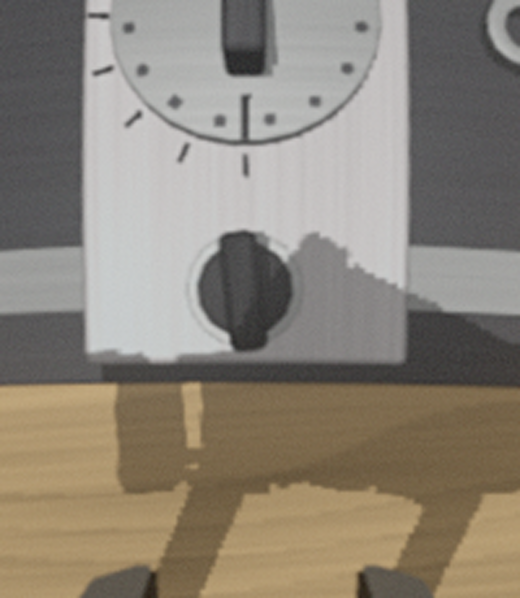

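The crop shows the knob bar's top face running from (237,234) to (249,333), tilted slightly anticlockwise. The disc centre line and home line are at x=246.

```bash
python3 - <<'E'
from h import *
import pickle
c=pickle.load(open('w2.pkl','rb'))
p=lambda x,y,z:wplane(c,160+x/2.6,y/2.6,z)
a=p(237,235,.098);b=p(250,333,.098);print('knob',(a+b)/2,np.linalg.norm(a-b),np.degrees(np.arctan2(*(a-b)[1::-1])))
a=p(245,94,.064);b=p(245,175,.052);print('home line',a,b)
a=p(222,50,.1);b=p(267,50,.1);print('bar width',a,b)
l=p(86,300,.052);r=p(406,300,.052);print('carriage',(l+r)/2,np.linalg.norm(l-r))
l2=p(84,100,.052);print('edge dir',np.degrees(np.arctan2(*(l2-l)[1::-1])))
print(p(245,142,.064), 'disc front edge')
E
```

```text
knob [ 0.52812185 -0.12510172  0.098     ] 0.03037466123800113 3.6558474799803578
home line [ 0.59540644 -0.12945875  0.064     ] [ 0.56763365 -0.12748984  0.052     ]
bar width [ 0.60167344 -0.12342384  0.1       ] [ 0.60071363 -0.13694166  0.1       ]
carriage [ 0.52269715 -0.12473114  0.052     ] 0.117797597801111
edge dir -3.4670077671396453
[ 0.57788802 -0.12832813  0.064     ] disc front edge
```

Call:
{"fn": "arm_command", "kwargs": {"increments": [{"travel": [0.035, 0, 0], "rotation": [0, 0, 0.065], "jaw": 0.5}, {"travel": [0.069, 0, 0], "rotation": [0, 0, 0.13], "jaw": 0.5}, {"travel": [0.069, 0, 0], "rotation": [0, 0, 0.13], "jaw": 0.5}, {"travel": [0.069, 0, -0.035], "rotation": [0, 0, 0.13], "jaw": 0.5}, {"travel": [0.069, 0, -0.07], "rotation": [0, 0, 0.13], "jaw": 0.5}, {"travel": [0.069, 0, -0.098], "rotation": [0, 0, 0.13], "jaw": 0.5}, {"travel": [0.069, 0, -0.098], "rotation": [0, 0, 0.13], "jaw": 0.5}, {"travel": [0.069, 0, -0.098], "rotation": [0, 0, 0.13], "jaw": 0.5}]}}

```text
time: 3.2
tcp_pos: [0.5252, -0.1228, 0.089]
tool_rot: [-3.138, -0.107, 0.005]
wrist_force: [1.3, 0.3, 0.0]
finger_gap: 0.0462
grip_force: 0.0
```

Call:
{"fn": "arm_command", "kwargs": {"increments": [{"travel": [0, 0, 0], "rotation": [0, 0, 0], "jaw": 0}, {"travel": [0, 0, 0], "rotation": [0, 0, 0], "jaw": 0}, {"travel": [0, 0, 0], "rotation": [0, 0, 0], "jaw": 0}, {"travel": [0, 0, 0], "rotation": [0, 0, 0], "jaw": 0}, {"travel": [0, 0, 0], "rotation": [0, 0, 0], "jaw": 0}, {"travel": [0, 0, 0], "rotation": [0, 0, 0], "jaw": 0}], "squeeze": 12}}

```text
time: 3.7
tcp_pos: [0.5267, -0.1253, 0.0905]
tool_rot: [3.137, 0.105, 0.003]
wrist_force: [-2.3, -4.3, 0.4]
finger_gap: 0.0115
grip_force: 12.0
```

```bash
python3 - <<'E'
from h import *
s=sensors.get_state(); print({k:np.round(s[k],4).tolist() for k in('time','tcp_pos','tool_rot','wrist_force','moment','finger_gap','grip_force','joint_pos')})
E
```

```text
{'time': 3.7, 'tcp_pos': [0.5267, -0.1253, 0.0905], 'tool_rot': [3.1375, 0.1053, 0.0026], 'wrist_force': [-2.2807, -4.3412, 0.3515], 'moment': [-0.3655, 0.6866, -0.0979], 'finger_gap': 0.0115, 'grip_force': 11.9811, 'joint_pos': [-0.4387, 0.3861, 1.7482, -0.0016, 1.0048, 1.0658]}
```

Call:
{"fn": "arm_command", "kwargs": {"increments": [{"travel": [0, 0, 0], "rotation": [0, 0, 0.11], "jaw": 0}, {"travel": [0, 0, 0], "rotation": [0, 0, 0.22], "jaw": 0}, {"travel": [0, 0, 0], "rotation": [0, 0, 0.33], "jaw": 0}, {"travel": [0, 0, 0], "rotation": [0, 0, 0.44], "jaw": 0}, {"travel": [0, 0, 0], "rotation": [0, 0, 0.55], "jaw": 0}, {"travel": [0, 0, 0], "rotation": [0, 0, 0.66], "jaw": 0}, {"travel": [0, 0, 0], "rotation": [0, 0, 0.77], "jaw": 0}, {"travel": [0, 0, 0], "rotation": [0, 0, 0.88], "jaw": 0}], "squeeze": 20}}

```text
time: 4.37
tcp_pos: [0.5264, -0.1249, 0.0904]
tool_rot: [2.791, 1.439, 0.001]
wrist_force: [-1.6, -1.3, 3.2]
finger_gap: 0.0116
grip_force: 20.0
```

Call:
{"fn": "arm_command", "kwargs": {"increments": [{"travel": [0, 0, 0], "rotation": [0, 0, 0.1], "jaw": 0}, {"travel": [0, 0, 0], "rotation": [0, 0, 0.2], "jaw": 0}, {"travel": [0, 0, 0], "rotation": [0, 0, 0.3], "jaw": 0}, {"travel": [0, 0, 0], "rotation": [0, 0, 0.36], "jaw": 0}, {"travel": [0, 0, 0], "rotation": [0, 0, 0.36], "jaw": 0}, {"travel": [0, 0, 0], "rotation": [0, 0, 0.36], "jaw": 0}]}}

```text
time: 4.87
tcp_pos: [0.5263, -0.1247, 0.0904]
tool_rot: [2.495, 1.907, -0.0]
wrist_force: [-2.0, -0.8, 5.7]
finger_gap: 0.0118
grip_force: 20.0
```

```bash
cat > st.py <<'E'
from h import *
s=sensors.get_state(); print({k:np.round(s[k],4).tolist() for k in('time','tcp_pos','wrist_force','moment','finger_gap','grip_force')}, 'yaw_y',np.degrees(np.arctan2(*Rn.from_rotvec(s['tool_rot']).as_matrix()[1::-1,1])).round(2))
E
python3 st.py
```

```text
{'time': 4.8667, 'tcp_pos': [0.5263, -0.1247, 0.0904], 'wrist_force': [-1.9785, -0.7863, 5.693], 'moment': [-0.2876, 0.5365, 0.0865], 'finger_gap': 0.0118, 'grip_force': 20.003} yaw_y -15.23
```

Call:
{"fn": "arm_command", "kwargs": {"increments": [{"travel": [0, 0, 0], "rotation": [0, 0, 0.06], "jaw": 0}, {"travel": [0, 0, 0], "rotation": [0, 0, 0.12], "jaw": 0}, {"travel": [0, 0, 0], "rotation": [0, 0, 0.12], "jaw": 0}, {"travel": [0, 0, 0], "rotation": [0, 0, 0.12], "jaw": 0}]}}

```text
time: 5.2
tcp_pos: [0.5263, -0.1245, 0.0904]
tool_rot: [2.378, 2.052, 0.001]
wrist_force: [-2.2, -0.3, 5.9]
finger_gap: 0.0124
grip_force: 21.2
```

```bash
python3 st.py
```

```text
{'time': 5.2, 'tcp_pos': [0.5263, -0.1245, 0.0904], 'wrist_force': [-2.1902, -0.262, 5.921], 'moment': [-0.1522, 0.451, -0.4963], 'finger_gap': 0.0124, 'grip_force': 21.165} yaw_y -8.43
```

Call:
{"fn": "arm_command", "kwargs": {"increments": [{"travel": [0, 0, 0], "rotation": [0, 0, -0.08], "jaw": 0}, {"travel": [0.0007, 0.01, 0], "rotation": [0, 0, -0.08], "jaw": 0}, {"travel": [0.0013, 0.02, 0], "rotation": [0, 0, -0.08], "jaw": 0}, {"travel": [0.002, 0.03, 0], "rotation": [0, 0, -0.08], "jaw": 0}, {"travel": [0.0026, 0.04, 0], "rotation": [0, 0, -0.08], "jaw": 0}, {"travel": [0.0033, 0.05, 0], "rotation": [0, 0, -0.08], "jaw": 0}, {"travel": [0.004, 0.06, 0], "rotation": [0, 0, -0.08], "jaw": 0}, {"travel": [0.0044, 0.066, 0], "rotation": [0, 0, -0.08], "jaw": 0}]}}

```text
time: 5.87
tcp_pos: [0.5308, -0.0576, 0.0904]
tool_rot: [2.457, 1.956, 0.001]
wrist_force: [-1.6, -1.8, 5.5]
finger_gap: 0.0118
grip_force: 20.0
```

Call:
{"fn": "arm_command", "kwargs": {"increments": [{"travel": [0.0003, 0.004, 0], "rotation": [0, 0, 0], "jaw": 0}, {"travel": [0.0005, 0.008, 0], "rotation": [0, 0, 0], "jaw": 0}, {"travel": [0.0008, 0.012, 0], "rotation": [0, 0, 0], "jaw": 0}, {"travel": [0.001, 0.015, 0], "rotation": [0, 0, 0], "jaw": 0}, {"travel": [0.001, 0.015, 0], "rotation": [0, 0, 0], "jaw": 0}]}}

```text
time: 6.28
tcp_pos: [0.5316, -0.0473, 0.0904]
tool_rot: [2.451, 1.955, -0.008]
wrist_force: [-4.5, -18.0, 3.3]
finger_gap: 0.0118
grip_force: 20.0
```

```bash
python3 st.py
```

```text
{'time': 6.2833, 'tcp_pos': [0.5316, -0.0473, 0.0904], 'wrist_force': [-4.4509, -18.011, 3.2962], 'moment': [-3.0644, 0.9414, -0.2364], 'finger_gap': 0.0118, 'grip_force': 20.018} yaw_y -12.86
```

Call:
{"fn": "arm_command", "kwargs": {"increments": [{"travel": [0, -0.005, 0], "rotation": [0, 0, 0], "jaw": 0}, {"travel": [0, -0.005, 0], "rotation": [0, 0, 0], "jaw": 0.35}, {"travel": [0, -0.005, 0], "rotation": [0, 0, 0], "jaw": 0.35}, {"travel": [0, -0.005, 0], "rotation": [0, 0, 0], "jaw": 0.35}, {"travel": [0, -0.005, 0], "rotation": [0, 0, 0], "jaw": 0.35}, {"travel": [0, -0.005, 0.04], "rotation": [0, 0, 0], "jaw": 0.35}, {"travel": [0, -0.005, 0.08], "rotation": [0, 0, 0], "jaw": 0.35}, {"travel": [0, -0.005, 0.1], "rotation": [0, 0, 0], "jaw": 0.35}]}}

```text
time: 6.95
tcp_pos: [0.533, -0.0482, 0.1934]
tool_rot: [2.453, 1.957, 0.004]
wrist_force: [1.6, -0.6, 1.0]
finger_gap: 0.0325
grip_force: 0.0
```

Call:
{"fn": "arm_command", "kwargs": {"increments": [{"travel": [0, 0, 0], "rotation": [0, 0, -0.9], "jaw": 0.45}, {"travel": [0, 0, 0], "rotation": [0, 0, -0.9], "jaw": 0.45}, {"travel": [0, 0, 0], "rotation": [0, 0, -0.9], "jaw": 0.45}, {"travel": [0, 0, 0], "rotation": [0, 0, -0.9], "jaw": 0.45}, {"travel": [0, 0, 0], "rotation": [0, 0, -0.9], "jaw": 0.45}, {"travel": [0, 0, 0], "rotation": [0, 0, -0.9], "jaw": 0.45}, {"travel": [0, 0, 0], "rotation": [0, 0, -0.9], "jaw": 0.45}, {"travel": [0, 0, 0], "rotation": [0, 0, -0.9], "jaw": 0.45}]}}

```text
time: 7.62
tcp_pos: [0.5314, -0.0478, 0.1894]
tool_rot: [-3.065, -0.689, 0.0]
wrist_force: [0.2, 1.1, 0.8]
finger_gap: 0.0419
grip_force: 0.0
```

Call:
{"fn": "arm_command", "kwargs": {"increments": [{"travel": [0, 0, 0], "rotation": [0, 0, -0.51], "jaw": 0.45}, {"travel": [0, 0, 0], "rotation": [0, 0, -0.51], "jaw": 0.45}, {"travel": [0, 0, 0], "rotation": [0, 0, -0.51], "jaw": 0.45}, {"travel": [0, 0, 0], "rotation": [0, 0, -0.51], "jaw": 0.45}, {"travel": [0, 0, 0], "rotation": [0, 0, -0.51], "jaw": 0.45}, {"travel": [0, 0, 0], "rotation": [0, 0, -0.51], "jaw": 0.45}]}}

```text
time: 8.12
tcp_pos: [0.5315, -0.048, 0.1895]
tool_rot: [-3.14, 0.092, 0.0]
wrist_force: [-0.7, 0.5, 0.3]
finger_gap: 0.0415
grip_force: 0.0
```

```bash
python3 st.py; python3 - <<'E'
from h import *
s,c=wrist('w3')
E
```

```text
{'time': 8.1167, 'tcp_pos': [0.5315, -0.048, 0.1895], 'wrist_force': [-0.6577, 0.5055, 0.3282], 'moment': [-0.026, 0.1849, -0.0406], 'finger_gap': 0.0415, 'grip_force': 0.0} yaw_y -93.34
```

View pics/w3.png

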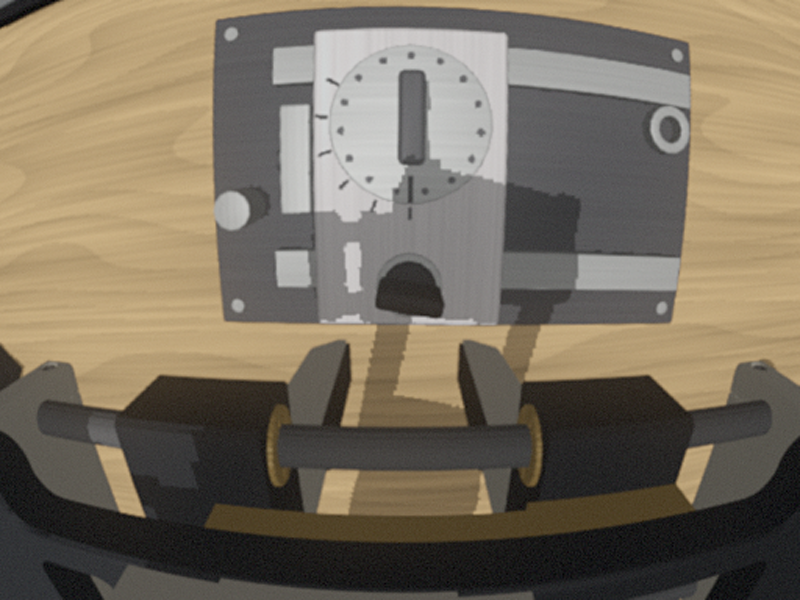

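The wrist view shows the carriage edge (x≈315) against the stop block (right face x≈309) and the knob turned across. The bar's top face runs from (412,70) to (412,160), with the disc still at home.

```bash
python3 - <<'E'
from h import *
import pickle
c=pickle.load(open('w3.pkl','rb')); k=1.5625
p=lambda x,y,z:wplane(c,x/k,y/k,z)
a=p(412,71,.1);b=p(411.5,157,.1);print('bar',(a+b)/2,np.linalg.norm(a-b),np.degrees(np.arctan2(*(a-b)[1::-1])))
a=p(411,45,.064);b=p(410,203,.064);print('disc',(a+b)/2,np.linalg.norm(a-b))
a=p(330,122,.064);b=p(493,125,.064);print('disc',(a+b)/2,np.linalg.norm(a-b))
E
```

```text
bar [ 0.63226271 -0.05709028  0.1       ] 0.0447185249867739 -3.6530938257295595
disc [ 0.6308399  -0.05693041  0.064     ] 0.09483906821694867
disc [ 0.6313739  -0.05764812  0.064     ] 0.09537192623654685
```

Call:
{"fn": "arm_command", "kwargs": {"increments": [{"travel": [0.035, -0.007, 0], "rotation": [0, 0, -0.005], "jaw": 0.45}, {"travel": [0.07, -0.007, 0], "rotation": [0, 0, -0.005], "jaw": 0.45}, {"travel": [0.0995, -0.007, 0], "rotation": [0, 0, -0.005], "jaw": 0.45}, {"travel": [0.0995, -0.007, -0.02], "rotation": [0, 0, -0.005], "jaw": 0.45}, {"travel": [0.0995, -0.007, -0.05], "rotation": [0, 0, -0.005], "jaw": 0.45}, {"travel": [0.0995, -0.007, -0.08], "rotation": [0, 0, -0.005], "jaw": 0.45}, {"travel": [0.0995, -0.007, -0.101], "rotation": [0, 0, -0.005], "jaw": 0.45}, {"travel": [0.0995, -0.007, -0.101], "rotation": [0, 0, -0.005], "jaw": 0.45}]}}

```text
time: 8.83
tcp_pos: [0.6299, -0.0548, 0.0853]
tool_rot: [-3.139, 0.1, 0.006]
wrist_force: [0.5, -0.3, 0.1]
finger_gap: 0.0421
grip_force: 0.0
```

Call:
{"fn": "arm_command", "kwargs": {"increments": [{"travel": [0, 0, 0], "rotation": [0, 0, 0], "jaw": 0}, {"travel": [0, 0, 0], "rotation": [0, 0, 0], "jaw": 0}, {"travel": [0, 0, 0], "rotation": [0, 0, 0], "jaw": 0}, {"travel": [0, 0, 0], "rotation": [0, 0, 0], "jaw": 0}, {"travel": [0, 0, 0], "rotation": [0, 0, 0], "jaw": 0}, {"travel": [0, 0, 0], "rotation": [0, 0, 0], "jaw": 0}], "squeeze": 30}}

```text
time: 9.33
tcp_pos: [0.6313, -0.0555, 0.0894]
tool_rot: [3.139, -0.106, 0.002]
wrist_force: [-0.7, -1.3, 1.3]
finger_gap: 0.0136
grip_force: 30.0
```

```bash
python3 st.py
```

```text
{'time': 9.3333, 'tcp_pos': [0.6313, -0.0555, 0.0894], 'wrist_force': [-0.7404, -1.297, 1.2798], 'moment': [-0.2422, 0.2471, 0.0959], 'finger_gap': 0.0136, 'grip_force': 30.0003} yaw_y -93.88
```

Call:
{"fn": "arm_command", "kwargs": {"increments": [{"travel": [0, 0.002, 0], "rotation": [0, 0, 0], "jaw": 0}, {"travel": [0, 0.003, 0], "rotation": [0, 0, -0.1], "jaw": 0}, {"travel": [0, 0.003, 0], "rotation": [0, 0, -0.2], "jaw": 0}, {"travel": [0, 0.003, 0], "rotation": [0, 0, -0.3], "jaw": 0}, {"travel": [0, 0.003, 0], "rotation": [0, 0, -0.4], "jaw": 0}, {"travel": [0, 0.003, 0], "rotation": [0, 0, -0.5], "jaw": 0}, {"travel": [0, 0.003, 0], "rotation": [0, 0, -0.6], "jaw": 0}, {"travel": [0, 0.003, 0], "rotation": [0, 0, -0.7], "jaw": 0}], "squeeze": 40}}

```text
time: 10.0
tcp_pos: [0.6312, -0.0556, 0.0894]
tool_rot: [2.906, -1.183, 0.004]
wrist_force: [-1.5, -11.0, 1.4]
finger_gap: 0.014
grip_force: 40.0
```

```bash
python3 st.py
```

```text
{'time': 10.0, 'tcp_pos': [0.6312, -0.0556, 0.0894], 'wrist_force': [-1.4755, -11.0437, 1.3534], 'moment': [-1.5189, 0.4644, 0.0882], 'finger_gap': 0.014, 'grip_force': 40.0023} yaw_y -134.3
```

Call:
{"fn": "arm_command", "kwargs": {"increments": [{"travel": [0, 0, 0], "rotation": [0, 0, -0.1], "jaw": 0}, {"travel": [0, 0, 0], "rotation": [0, 0, -0.2], "jaw": 0}, {"travel": [0, 0, 0], "rotation": [0, 0, -0.3], "jaw": 0}, {"travel": [0, 0, 0], "rotation": [0, 0, -0.4], "jaw": 0}, {"travel": [0, 0, 0], "rotation": [0, 0, -0.48], "jaw": 0}, {"travel": [0, 0, 0], "rotation": [0, 0, -0.56], "jaw": 0}, {"travel": [0, 0, 0], "rotation": [0, 0, -0.56], "jaw": 0}, {"travel": [0, 0, 0], "rotation": [0, 0, -0.56], "jaw": 0}]}}

```text
time: 10.67
tcp_pos: [0.6311, -0.0556, 0.0894]
tool_rot: [2.471, -1.935, 0.006]
wrist_force: [-2.3, -11.1, 0.8]
finger_gap: 0.0136
grip_force: 40.0
```

```bash
python3 st.py; python3 - <<'E'
from h import *
s,c=wrist('w4'); t=capture('top'); cv2.imwrite('pics/top4.png',cv2.resize(t['color'][130:220,220:350,::-1],None,fx=6,fy=6,interpolation=cv2.INTER_CUBIC))
E
```

```text
{'time': 10.6667, 'tcp_pos': [0.6311, -0.0556, 0.0894], 'wrist_force': [-2.286, -11.1208, 0.8269], 'moment': [-1.5336, 0.4674, 0.0896], 'finger_gap': 0.0136, 'grip_force': 40.0073} yaw_y -166.12
```

View pics/w4.png

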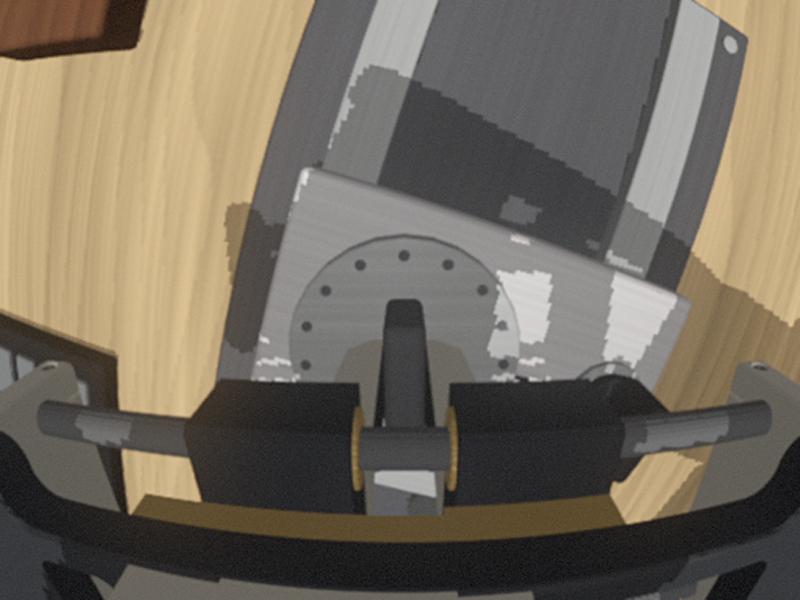

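The bar is vertical between the pads, from (405,300) down, so it followed the gripper through about 72°. The 11 N push is holding the carriage on its stop, so I'm handing the job in.

```bash
python3 -c "
from station import workorder; print(workorder.job_done())"
```

```text
the job is handed in; nothing more can be done
None
```

I handed the job in at about 10.7 s on the robot's clock: the clamp knob is turned to its hard stop, the carriage is held against its end stop with about 11 N, and the bar is still gripped about 72° clockwise of home, at the third stop.

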